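# Shut and lock the roll slicer's blade cover

### The arm

A 6-joint arm with a two-finger parallel gripper is mounted at the origin on the work surface. World frame = base frame: x ahead of the robot, y to its left, z up, the work surface at z = 0. Lengths are in mm, angles in rad, forces in N, time in s.
With the tool pointing down it reaches from about 275 to 750 mm from the base axis. Payload 10.2 kg.
Tool frame: the origin (TCP) lies at the centre of the arm's flange, where the gripper is bolted on; the fingertips stand 173 mm ahead of it and the grasp point (between the pads) lies 155 mm ahead of it; z points along the fingers, y is the line along which they close (so a half turn about z gives the same grasp; the last joint's range is limited). The gripper opens to 85 mm and grips with 20 to 120 N. Pads are 22 mm wide; open, the fingers measure 114 mm over their backs; the gripper's body (76 mm by 85 mm) begins 54 mm behind the grasp point. The pads swing forward as they close: fully open they stand 13 mm farther back than shut.
Start: joints at [-1.511, 0.313, 1.498, -0, 1.331, -0.223], TCP at [146.486, -504.157, 404.694] pointing down, gripper open.
Joint ranges: [-2.94, 2.94], [-0.97, 2.17], [0.19, 2.56], [-1.23, 4.37], [0.02, 3.11], [-2.88, 2.88]. Speed limits (rad/s): [2.39, 2.39, 3.01, 3.14, 3.14, 3.14].

### API

Orientations are given as a unit quaternion [w, x, y, z].
In Python, from rig import status, capture, camera_info, ticket gives the robot as it stands.
- The arm moves only by the shell command python3 -m crank 'ROWS' [FORCE]. ROWS is JSON, a list of rows, each a list of 7 numbers: the shift along the tool's x, y, z as a fraction of full scale, then the turn, a rotation vector about the tool's x, y, z as a fraction of full scale, then the closure, from 0 (fully open) to 1 (shut). A call has 1 to 12 rows; each row is the pose to reach, as a shift and turn from the pose commanded when the call began, along the tool's axes at that moment; what a row does not reach only later rows make up. Full scale, the value 1, is 0.1 m for a shift and 45 degrees for a turn. A row lasts 1/10 s, in which the tool goes at most 50 mm and 8.59 degrees, less where a joint would pass 70% of its speed; a pose out of reach is approached as far as the arm can. A call with a number of a shift or a turn outside -1 to 1 is refused whole. A call with a gripper value outside its range is refused whole. The fingers move at their own pace and stop on an object; FORCE is the grip in N (left out, the last holds). Time passes only in rows, so rows that repeat a pose let the fingers close. It gives the time, the measured TCP pose, the force, the opening and the grip force at its end, in the units of the state.
- status.sense(): the state, without advancing time (a new reading comes with each control period).
- capture(name): name is "side" or "top"; returns (picture, depth): 384x512x3 uint8, red, green, blue; 384x512 float32, mm along the optical axis (not along the pixel's ray), 0 where there is no reading.
- camera_info(name): a dict with "K" (3x3 intrinsics, pixels), "camera_from_world" (4x4, takes a point from world to camera coordinates). Camera axes: x right, y up, looking along -z (the intrinsics and any distortion apply to the point x, -y, -z); pixel columns grow to the right and rows downward; lengths in mm; the calibration is good to about 2 mm. A picture is of the moment at which its call begins. camera_info takes no time and is no camera call.
- ticket.finish_job(): hands the job in; it is judged then, once.
The state is a dict: "time_s": time; "joints": joint angles; "dq": joint speeds; "tau": joint torques, N m; "eef_pos": TCP position; "ee_rot": TCP orientation; "force": force on the tool from outside, world axes, zero at the start; "wrist_torque": the same for the moment, N m; "grip_width": opening from 0.0 (shut) to 1.0 (fully open); "grip_force": force on a finger pad.
Only numpy, scipy, OpenCV 4.12 (cv2) and the standard library are available. Lean on these libraries where they do the work, as an engineer would, in place of code of your own. Each camera call takes 0.05 s, during which the arm holds its last target. There are 200 camera calls.

### The job

The roll slicer on the bakery counter has been cleaned and its blade cover stands open. Swing the cover fully shut, then take the flat steel key out of the wooden tool block and with it turn the slotted fastener on the cover a quarter turn clockwise, all the way to its stop, so that the cover is locked. Put the key back upright in its slot in the block, pushed fully home, and leave the scraper, loaf, shaker, brush and card where they are.

Things in the scene. Friction and masses are not known exactly. Their poses are not given: they have to be found in the camera images.
- slicer: Fixed steel roll slicer, 380 deep x 300 wide x 214 mm high, a roll chute each side at its rear. Origin on the counter: housing x -170..210, y -150..150 mm; +x to its back, the low front looks to the robot. Its face slopes up at 30 degrees from (x -160, z 75) to (x 80, z 214) mm; outward normal (-0.5, 0, 0.866).
- cover_hinge (a point): Middle of the blade cover's hinge line, fixed to the slicer at (56.5, 0, 200) mm; the line runs along the slicer's y. Same axes as the slicer.
- cover (a joint): Angle of the blade cover about its hinge, rad: 0 = shut flat on the sloping face; grows as its lower edge swings up and back; starts 0.7 to 1.1. Plate 200 mm from hinge to lower edge, 190 wide, 10 thick, its underside in the hinge line. Stiff hinge: stays where left, 1 to 8 N near the lower edge moves it. Bow handle 110 mm wide, 85 mm from the hinge, standing 31 mm above the plate.
- cover_edge (a point): Middle of the cover's lower edge on its outer surface; moves with the cover. x from lower edge to hinge, y along the hinge, z out of the outer surface. The fastener sits on the middle line, 42 mm from this edge, in a round bezel 66 mm across and 5 mm above the plate.
- fastener (a joint): Turn of the fastener in the cover, rad: 0 = slot up and down the slope (unlocked; starts 0 to 0.35); grows clockwise as seen from outside; 1.571 = slot across the slope, at its stop (locked: a cam behind the cover sits under the housing's lip; turned before the cover is shut, the cam keeps it from shutting). Stays where left; takes about 0.12 N m.
- slot_floor (a point): Middle of the floor of the fastener's slot, on its axis. x along the slot, z out of the cover (with the cover shut 30 degrees from vertical, leaning to the robot). Metal head 42 mm across; slot 8 mm wide, 10 deep, open at both ends inside the bezel (45 mm inside diameter, rim 11 mm above the slot's floor).
- key: Loose flat key 115 mm long, about 90 g: plastic handle 56 wide x 14 thick, 60 to 115 mm above the tip; steel shank 16 x 6; blade 32 wide x 4 thick (last 4 mm: 2.8). Origin: middle of the tip; z from tip to handle, x along the width, y along the thickness. Same after half a turn. At the start upright in the tool block, handle showing.
- key_shoulder (a point): Middle of the underside of the key's handle, 60 mm above the tip; moves with the key.
- block: Fixed wooden tool block 190 (x) x 120 (y) x 70 mm high, origin at the middle of its underside. Stands left or right of the slicer. The key's slot is at x = +50 mm, the scraper's at x = -45 mm, both running along the block's y.
- key_slot (a point): Middle of the mouth of the key's slot, in the block's top: 38 mm along the block's y, 10 mm along its x, 64 mm deep. With the key home its handle's underside rests on the block's top and key_shoulder lies here; the key's width runs along the block's y, either way round.
- scraper: Loose bench scraper standing in the block's other slot; handle 96 x 22 mm, its top 32 mm above the block. Leave alone.
- loaf: Tin loaf, 177 x 105 x 100 mm, on a wooden board on the other side of the slicer. Leave alone.
- shaker: Steel flour shaker, 64 mm across, 110 mm high. Leave alone.
- brush: Bench brush, 200 mm long, lying on the counter. Leave alone.
- card: Blank price card 110 x 60 mm on a small wooden foot. Leave alone.

How it is judged:
By the outcome, as a careful person would: the job done as asked, in the order asked, and still so for the second after the job is handed in, with the robot touching nothing.
It also fails if it takes over 72 s, if anything falls off the work surface, if the arm or the gripper's body presses on something with over 40 N, if the wrist force passes 120 N, or if a joint passes its speed limit or range.

## Working session

There is one attempt and no reset: what is moved stays moved. The work goes in short steps, Python scripts to look and compute and a shell command to move; the robot and the scene stay as the last step left them, time stands still between calls to the robot, and variables do not carry over. Pictures are saved under pics/ and viewed, at most 10 in all, crops included, and the job is handed in when it is done.

```bash
ls; mkdir -p pics
cat > h.py <<'E'
import numpy as np, cv2
from scipy.spatial.transform import Rotation as R
from rig import status, capture, camera_info, ticket
def cam(n):
    c=camera_info(n); return np.array(c["K"]),np.array(c["camera_from_world"]),c
def cloud(n,d):
    K,T,_=cam(n); v,u=np.mgrid[:384,:512]
    P=np.stack([(u-K[0,2])/K[0,0]*d,-(v-K[1,2])/K[1,1]*d,-d],-1)
    Ti=np.linalg.inv(T); return P@Ti[:3,:3].T+Ti[:3,3]
def proj(n,p):
    K,T,_=cam(n); q=T[:3,:3]@np.asarray(p,float)+T[:3,3]; q=q*[1,-1,-1]; a=K@q; return a[:2]/a[2]
def pose():
    s=status.sense(); q=np.array(s["ee_rot"]); return np.array(s["eef_pos"]),R.from_quat(q[[1,2,3,0]])
def delta(p,Rt):
    # shift (fraction) and turn (fraction) from the present pose, tool axes
    p0,R0=pose(); return np.round(R0.inv().apply(np.asarray(p)-p0)/100,3),np.round((R0.inv()*Rt).as_rotvec()/np.deg2rad(45),3)
E
python3 - <<'E'
from h import *
for n in("side","top"):
    p,d=capture(n); np.savez(f"{n}0.npz",p=p,d=d); cv2.imwrite(f"pics/{n}0.png",p[:,:,::-1])
    K,T,c=cam(n); print(n,K.tolist(),np.linalg.inv(T).round(3).tolist(),[k for k in c], (d==0).mean())
print(status.sense())
E
```

```text
pics
side [[472.6296579209929, 0.0, 269.83601520623955], [0.0, 472.6296579209929, 187.56388775333798], [0.0, 0.0, 1.0]] [[-0.933, 0.195, -0.303, 230.075], [-0.36, -0.486, 0.796, 855.696], [0.008, 0.852, 0.524, 711.445], [0.0, 0.0, 0.0, 1.0]] ['K', 'camera_from_world'] 0.0038503011067708335
top [[428.97462466338703, 0.0, 256.7195786314497], [0.0, 428.97462466338703, 188.87004982737753], [0.0, 0.0, 1.0]] [[-0.052, 0.974, -0.219, 309.496], [-0.999, -0.051, 0.013, 4.918], [0.002, 0.219, 0.976, 1163.455], [0.0, 0.0, 0.0, 1.0]] ['K', 'camera_from_world'] 0.00390625
{'time_s': 0.1, 'joints': array([-1.51140450e+00,  3.13404768e-01,  1.49835606e+00,  2.22395227e-06,
        1.33099896e+00, -2.23397857e-01]), 'dq': array([ 0.00157782, -0.00111147, -0.00407755, -0.0008074 ,  0.00017007,
        0.00017361]), 'tau': array([ 3.24509136e-03, -4.12894893e+01, -2.60139585e+01, -1.01889891e-04,
        3.00638567e-03,  2.21890453e-06]), 'eef_pos': array([ 146.48144574, -504.11975208,  404.18859986]), 'ee_rot': array([-5.81519966e-04,  9.90020261e-01,  1.40923889e-01,  4.88772120e-05]), 'force': array([-0.12232624,  0.10538836,  0.11977111]), 'wrist_torque': array([-0.03486537, -0.05014219, -0.01512455]), 'grip_force': 0.0, 'grip_width': 1.000433488830631}
```

View pics/side0.png

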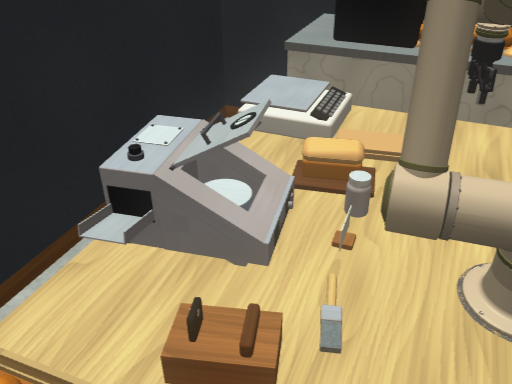

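View pics/top0.png

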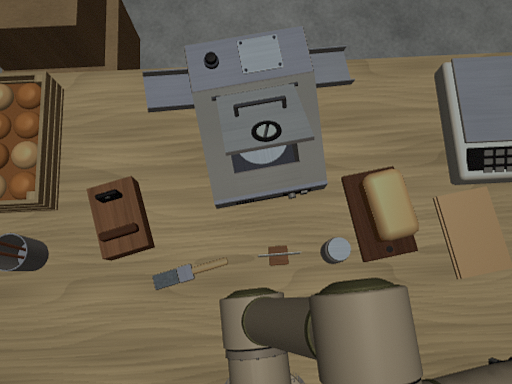

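The side view shows the block at about (225,340), with the key handle at (195,318) and the scraper at (250,328). In the top view the key is at (109,196), the scraper at (119,232), and the cover's fastener at (266,131). I'll measure these from depth.

Run:
```python
from h import *
S=np.load("side0.npz");T=np.load("top0.npz")
ct=cloud("top",T["d"]);cs=cloud("side",S["d"])
def box(m,c,name):
    pts=c[m][:,:2].astype(np.float32)
    r=cv2.minAreaRect(pts); print(name,m.sum(),r, "z",np.median(c[m][:,2]).round(1))
u=np.arange(512)[None,:]+0*np.arange(384)[:,None]; v=np.arange(384)[:,None]+0*u
z=ct[...,2]
def clean(m,k=3): return cv2.morphologyEx(m.astype(np.uint8),cv2.MORPH_OPEN,np.ones((k,k)))>0
reg=(u>80)&(u<165)&(v>165)&(v<270)
box(clean(reg&(z>60)&(z<80)),ct,"block top")
box(clean(reg&(z>110)&(z<140),2),ct,"key top"); box(clean(reg&(z>90)&(z<110)),ct,"scraper")
reg=(u>170)&(u<330)&(v>20)&(v<100)
box(clean(reg&(abs(z-214)<8)&(v<85)),ct,"slicer top")
# table bias
print("table top", np.median(z[300:320,60:150]), np.median(cs[300:340,380:420,2]))
# side views
zs=cs[...,2]; us,vs=u,v
r=(us>150)&(us<290)&(vs>290)
box(clean(r&(abs(zs-70)<6)),cs,"block side"); box(clean(r&(zs>115)&(zs<135),2),cs,"key side")
# side walls of slicer: slope rails
def plane(c):
    m=c.mean(0);_,_,V=np.linalg.svd(c-m);n=V[2]*np.sign(V[2][2]);return m,n
# right/left rails in top image
for nm,(a,b,cc,d) in dict(L=(203,213,100,190),R=(314,321,100,180)).items():
    q=ct[cc:d,a:b].reshape(-1,3);print(nm,plane(q))
# cover plate : between fastener and sides
q=np.concatenate([ct[118:135,228:248].reshape(-1,3),ct[115:130,288:300].reshape(-1,3)]);m,n=plane(q);print("cover",m,n,np.abs((q-m)@n).max())
```

```text
block top 2829 ((502.8862609863281, 354.4169616699219), (191.87303161621094, 121.60216522216797), 14.368553161621094) z 69.9
key top 149 ((547.7388916015625, 371.3003234863281), (12.060246467590332, 66.6046142578125), 12.559290885925293) z 121.0
scraper 349 ((458.91851806640625, 342.4058837890625), (22.846342086791992, 94.34244537353516), 13.457771301269531) z 100.6
slicer top 5792 ((840.7947998046875, -4.9240264892578125), (155.31285095214844, 300.26177978515625), 7.5892229080200195) z 213.8
table top -0.11058111962722705 -0.2441299683219995
block side 5158 ((503.02801513671875, 356.4298095703125), (190.8511199951172, 123.87982940673828), 13.937420845031738) z 69.7
key side 237 ((433.301513671875, 555.2838134765625), (26.051212310791016, 724.9248046875), 32.01998519897461) z 122.8
L (array([659.76292979, 109.47680062, 130.44198722]), array([0.01283833, 0.99196949, 0.12582412]))
R (array([ 664.67864287, -169.7847779 ,  121.21860326]), array([-0.08713975, -0.98544487,  0.14596254]))
cover [653.27659477 -14.45798053 275.38068735] [0.90476802 0.02737215 0.42502422] 66.94234871106757
```

```bash
cat > m.py <<'E'
from h import *
def Rz(a): return R.from_euler('z',a)
def slicer(c,o,yaw,verb=True):
    o=np.array(o,float)
    for _ in range(8):
        L=Rz(-yaw).apply((c.reshape(-1,3)-[o[0],o[1],0]))
        e=(L[:,2]-75-(L[:,0]+160)*np.tan(np.pi/6))*.866
        m=(abs(e)<6)&(L[:,0]>-150)&(L[:,0]<70)&(abs(L[:,1])>105)&(abs(L[:,1])<170)
        q=L[m]
        # x offset from slope error ; lateral edges
        A=np.c_[np.ones(m.sum()),q[:,1]]; s=np.linalg.lstsq(A,e[m]/.5,rcond=None)[0]   # e=-.5*(x shift)
        xs=np.arange(-140,60,10); mid=[];wd=[]
        for x in xs:
            y=q[abs(q[:,0]-x)<5,1]
            if len(y)>4: mid.append((x,(y.max()+y.min())/2)); wd.append(y.max()-y.min())
        mid=np.array(mid); f=np.polyfit(mid[:,0],mid[:,1],1)
        d=np.array([-s[0],f[1],0]); o[:2]+=Rz(yaw).apply(d)[:2]; yaw+=f[0]*.7
    if verb: print("slicer",o.round(1),np.degrees(yaw).round(2),"wid",np.median(wd).round(1),"yaw by plane err",s.round(4),m.sum())
    return o,yaw
if __name__=="__main__":
    T=np.load("top0.npz");S=np.load("side0.npz")
    ct=cloud("top",T["d"]);cs=cloud("side",S["d"])
    o,yaw=slicer(ct,(640,-30),np.radians(7.6)); 
    for n,c in(("top",ct),("side",cs)):
        L=Rz(-yaw).apply(c.reshape(-1,3)-[o[0],o[1],0])
        t=L[(L[:,2]>205)&(L[:,2]<219)&(L[:,0]>100)&(L[:,0]<230)&(abs(L[:,1])<170)]
        print(n,"back box",np.percentile(t,[.5,99.5],0).round(1).tolist(),np.median(t[:,2]))
        h=np.array([56.5,0,200]); D=L-h; e=(L[:,2]-75-(L[:,0]+160)*np.tan(np.pi/6))*.866
        m=(abs(L[:,1])<90)&(e>30)&(L[:,0]<50)&(L[:,0]>-150)
        ang=np.arctan2(D[m][:,2],-D[m][:,0])+np.pi/6; r=np.hypot(D[m][:,2],D[m][:,0])
        k=(r>60)&(r<205)&(ang>.5)&(ang<1.4); a=ang[k];rr=r[k]
        # the outer surface is 10 mm off: angle = atan2 - asin(10/r)
        print(n,"cover angle",np.percentile(a-np.arcsin(10/rr),[10,50,90]),"rmax",np.percentile(r[r<230],99.5),k.sum())
E
python3 m.py
```

```text
Traceback (most recent call last):
  File "m.py", line 23, in <module>
    o,yaw=slicer(ct,(640,-30),np.radians(7.6));
          ~~~~~~^^^^^^^^^^^^^^^^^^^^^^^^^^^^^^
  File "m.py", line 16, in slicer
    mid=np.array(mid); f=np.polyfit(mid[:,0],mid[:,1],1)
                                    ~~~^^^^^
IndexError: too many indices for array: array is 1-dimensional, but 2 were indexed
```

```bash
sed -i 's/(640,-30)/(704,-23)/' m.py; python3 m.py
```

```text
slicer [708.6 -22.8] 7.75 wid 299.4 yaw by plane err [-0.      0.0005] 3348
top back box [[100.3, -147.6, 208.7], [207.9, 148.4, 218.7]] 214.00492280395878
top cover angle [1.02248008 1.04062698 1.06491291] rmax 202.21219074436516 3656
side back box [[100.7, -142.1, 205.8], [208.3, 153.7, 218.6]] 214.0255085823099
side cover angle [1.03197846 1.04506548 1.07414403] rmax 201.00448285735786 1302
```

```bash
cat >> h.py <<'E'
SO=np.array([708.6,-22.8,0]); SY=np.radians(7.75)
def sw(p): return R.from_euler('z',SY).apply(p)+SO           # slicer -> world
def dn(t): # unit vectors down the cover & out, slicer axes, at cover angle t
    a=t-np.pi/6; return np.array([-np.cos(a),0,np.sin(a)]),np.array([np.sin(a),0,np.cos(a)])
def tool(tilt,spin=0,yaw=None): # tool x to slicer's +x, z down leaning ahead by tilt (deg); spin about tool z (deg)
    t=np.radians(tilt); M=np.array([[np.cos(t),0,np.sin(t)],[0,-1,0],[np.sin(t),0,-np.cos(t)]])
    return R.from_euler('z',SY if yaw is None else yaw)*R.from_matrix(M)*R.from_euler('z',spin,degrees=True)
E
python3 - <<'E'
from h import *
Rt=tool(0); p0,R0=pose(); print("turn",delta(p0,Rt)[1])
t=sw([-90,-62,510]); print("target",t,"shift after turn, tool axes /100:",Rt.inv().apply(t-p0)/100)
E
```

```text
turn [-0.001 -0.     0.188]
target [627.78282691 -96.37026936 510.        ] shift after turn, tool axes /100: [ 5.31890522 -3.39121118 -1.058114  ]
```

```bash
python3 -m crank '[[0,0,-0.2,0,0,0.1,1],[0,0,-0.4,0,0,0.19,1]]' 60
```

```text
time_s: 0.3
eef_pos: [146.5, -504.1, 444.6]
ee_rot: [-0.001, 0.998, 0.065, 0.0]
force: [0.4, 0.2, 0.1]
grip_width: 0.693
grip_force: 0.0
```

```bash
for i in 1 2 3; do python3 -m crank '[[0.4,-0.25,-0.05,0,0,0,1],[0.89,-0.565,-0.11,0,0,0,1],[0.89,-0.565,-0.11,0,0,0,1]]' | sed -n '1,2p'; done; for i in 1 2 3; do python3 -m crank '[[0.4,-0.25,-0.05,0,0,0,1],[0.89,-0.565,-0.11,0,0,0,1],[0.89,-0.565,-0.11,0,0,0,1]]' | sed -n '1,4p';done
python3 - <<'E'
from h import *
print(delta(sw([-90,-62,510]),tool(0)))
r=165;ys=-62
# rows as slicer-frame contact path, tilt grows with closing; printed from the pose over the contact (vertical tool)
p0=sw([-90,-62,510]);R0=tool(0)
for ph in (1.04,.9,.8,.7,.6,.5,.4,.3,.2,.1,.03,0):
    d,n=dn(ph); c=np.array([56.5,ys,200])+r*d+10*n
    tilt=np.clip(30*(1.04-ph)/.7,0,30); Rt=tool(tilt)
    z=np.array([np.sin(np.radians(tilt)),0,-np.cos(np.radians(tilt))])
    t=sw(c-173*z); print(ph,np.round(R0.inv().apply(t-p0)/100,2),np.round((R0.inv()*Rt).as_rotvec()/np.radians(45),2))
E
```

```text
time_s: 0.6
eef_pos: [229.7, -433.7, 456.4]
time_s: 0.9
eef_pos: [310.1, -366.0, 467.2]
time_s: 1.2
eef_pos: [390.6, -298.5, 477.9]
time_s: 1.5
eef_pos: [471.2, -231.0, 488.6]
ee_rot: [-0.0, 0.998, 0.068, 0.0]
force: [-0.4, -1.1, -0.0]
time_s: 1.8
eef_pos: [551.8, -163.5, 499.1]
ee_rot: [-0.0, 0.998, 0.068, -0.0]
force: [-0.3, -0.4, -0.1]
time_s: 2.1
eef_pos: [632.6, -95.9, 509.4]
ee_rot: [-0.0, 0.998, 0.068, -0.001]
force: [0.3, 0.1, -1.5]
(array([-0.049, -0.002, -0.006]), array([-0.001,  0.001,  0.001]))
1.04 [0.08 0.   0.47] [0. 0. 0.]
0.9 [-0.21  0.    0.68] [-0.    0.13  0.  ]
0.8 [-0.4  -0.    0.85] [ 0.    0.23 -0.  ]
0.7 [-0.58  0.    1.04] [0.   0.32 0.  ]
0.6 [-0.73  0.    1.24] [-0.    0.42  0.  ]
0.5 [-0.87  0.    1.45] [ 0.    0.51 -0.  ]
0.4 [-0.98  0.    1.67] [0.   0.61 0.  ]
0.3 [-1.03 -0.    1.87] [-0.    0.67  0.  ]
0.2 [-1.    0.    2.03] [-0.    0.67  0.  ]
0.1 [-0.95  0.    2.19] [-0.    0.67  0.  ]
0.03 [-0.9  0.   2.3] [-0.    0.67  0.  ]
0 [-0.88 -0.    2.34] [-0.    0.67  0.  ]
```

```bash
python3 -m crank '[[0,0,0.25,0,0,0,1],[0.03,0,0.45,0,0,0,1],[-0.1,0,0.56,0,0.07,0,1],[-0.26,0,0.68,0,0.13,0,1],[-0.35,0,0.76,0,0.18,0,1],[-0.45,0,0.85,0,0.23,0,1],[-0.54,0,0.92,0,0.28,0,1],[-0.6,0,1.0,0,0.31,0,1]]'
python3 - <<'E'
from h import *
r=165;ys=-62
for ph in (.7,.6,.5,.4,.3,.2,.1,.05,.03,0):
    d,n=dn(ph); c=np.array([56.5,ys,200])+r*d+10*n
    tilt=np.clip(30*(1.04-ph)/.7,0,30); Rt=tool(tilt)
    z=np.array([np.sin(np.radians(tilt)),0,-np.cos(np.radians(tilt))])
    print(ph,*delta(sw(c-173*z),Rt))
E
```

```text
time_s: 2.9
eef_pos: [569.9, -107.0, 410.2]
ee_rot: [-0.008, 0.99, 0.065, 0.122]
force: [0.3, -0.2, 0.2]
grip_width: 0.005
grip_force: 0.2
0.7 [ 0.001 -0.027  0.042] [ 0.002  0.013 -0.004]
0.6 [-0.197 -0.027  0.198] [ 0.002  0.108 -0.004]
0.5 [-0.38  -0.026  0.37 ] [ 0.003  0.203 -0.004]
0.4 [-0.544 -0.026  0.556] [ 0.003  0.299 -0.004]
0.3 [-0.641 -0.026  0.74 ] [ 0.003  0.356 -0.004]
0.2 [-0.646 -0.026  0.905] [ 0.003  0.356 -0.004]
0.1 [-0.635 -0.027  1.07 ] [ 0.003  0.356 -0.004]
0.05 [-0.623 -0.027  1.151] [ 0.003  0.356 -0.004]
0.03 [-0.617 -0.027  1.184] [ 0.003  0.356 -0.004]
0 [-0.607 -0.027  1.232] [ 0.003  0.356 -0.004]
```

```bash
python3 -m crank '[[-0.1,-0.03,0.13,0,0.06,0,1],[-0.2,-0.03,0.2,0,0.11,0,1],[-0.29,-0.03,0.28,0,0.16,0,1],[-0.38,-0.03,0.37,0,0.2,0,1],[-0.46,-0.03,0.46,0,0.25,0,1],[-0.54,-0.03,0.56,0,0.3,0,1],[-0.6,-0.03,0.65,0,0.33,0,1],[-0.64,-0.03,0.74,0,0.36,0,1]]'
python3 - <<'E'
from h import *
p,d=capture("side"); cv2.imwrite("pics/side1.png",p[:,:,::-1])
E
```

```text
time_s: 3.7
eef_pos: [525.7, -109.7, 322.7]
ee_rot: [-0.017, 0.964, 0.064, 0.259]
force: [-0.3, -0.1, 0.1]
grip_width: 0.002
grip_force: 0.1
```

View pics/side1.png

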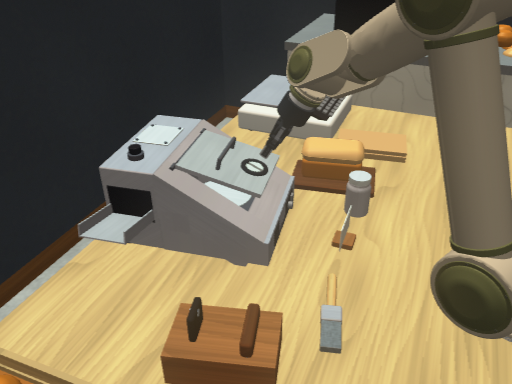

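The cover has followed the fingertips at (268,150) and is nearly shut, with its lower edge around (270,185). I'll continue to the stop.

```bash
python3 -m crank '[[0,0,0.08,0,0,0,1],[0,0,0.16,0,0,0,1],[0,0,0.24,0,0,0,1],[0,0,0.32,0,0,0,1],[0.01,0,0.38,0,0,0,1],[0.02,0,0.42,0,0,0,1]]'; python3 -m crank '[[0.0,0,0.02,0,0,0,1],[0.01,0,0.04,0,0,0,1],[0.01,0,0.05,0,0,0,1],[0.01,0,0.06,0,0,0,1],[0.01,0,0.07,0,0,0,1],[0.01,0,0.08,0,0,0,1]]'
```

```text
time_s: 4.35
eef_pos: [549.8, -104.8, 287.5]
ee_rot: [-0.018, 0.964, 0.065, 0.259]
force: [-1.5, -0.6, 0.5]
grip_width: -0.005
grip_force: 0.4
time_s: 4.95
eef_pos: [553.4, -104.5, 284.0]
ee_rot: [-0.017, 0.963, 0.065, 0.259]
force: [-39.1, -2.3, 35.2]
grip_width: -0.005
grip_force: 24.9
```

```bash
python3 -m crank '[[0,0,-0.3,0,0,0,0.6],[0,0,-0.7,0,0,0,0.6],[0,0,-1,0,0,0,0.6],[0,0,-1,0,0,0,0.6]]'; python3 -m crank '[[0,0.3,-0.4,0,0,0,0.6],[0,0.8,-0.6,0,0,0,0.6],[0,1,-0.8,0,0,0,0.6],[0,1,-0.8,0,0,0,0.6]]'
python3 - <<'E'
from h import *
from m import slicer
for n in("side","top"):
    p,d=capture(n); np.savez(f"{n}2.npz",p=p,d=d); c=cloud(n,d)
    L=R.from_euler('z',-SY).apply(c.reshape(-1,3)-SO); d0,n0=dn(0)
    rr=(L-[56.5,0,200])@d0; e=(L-[56.5,0,200])@n0
    m=(abs(L[:,1])<90)&(rr>20)&(rr<195)&(abs(e-10)<15)&((abs(L[:,1])>40)|(rr<70))
    f=np.polyfit(rr[m],e[m],1); print(n,"cover vs shut: slope rad",f[0].round(4),"height at edge",np.polyval(f,200).round(1),m.sum())
    # slicer rails height
    k=(abs(L[:,1])>105)&(abs(L[:,1])<145)&(rr>0)&(rr<200)&(abs(e)<10); print(" rails e",np.median(e[k]).round(2))
p=np.load("top2.npz")["p"];u,v=proj("top",sw([-85,0,130])).astype(int);print(u,v)
cv2.imwrite("pics/f2.png",cv2.resize(p[v-50:v+50,u-60:u+60,::-1],None,fx=5,fy=5,interpolation=cv2.INTER_CUBIC))
E
```

```text
time_s: 5.35
eef_pos: [503.8, -111.2, 372.0]
ee_rot: [-0.015, 0.963, 0.065, 0.262]
force: [0.9, -0.8, -0.9]
grip_width: 0.399
grip_force: 0.0
time_s: 5.75
eef_pos: [477.7, -218.2, 438.7]
ee_rot: [-0.016, 0.963, 0.063, 0.261]
force: [0.8, -0.3, 0.3]
grip_width: 0.398
grip_force: 0.0
side cover vs shut: slope rad -0.0012 height at edge 9.7 2139
 rails e -0.17
top cover vs shut: slope rad -0.0 height at edge 10.0 3412
 rails e 0.04
265 156
```

View pics/f2.png

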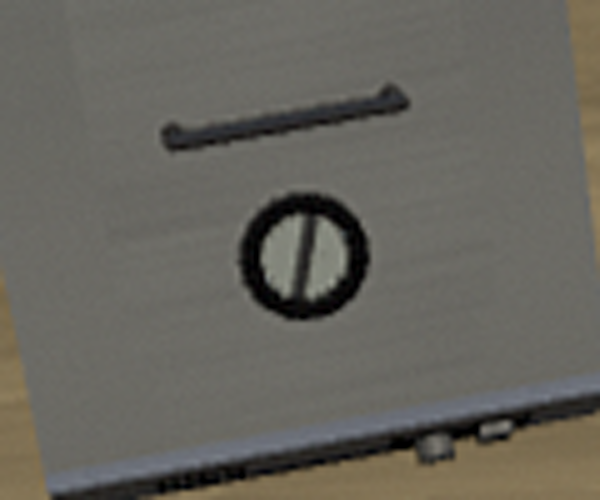

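The cover is shut flat: 0 mrad of slope, with 10 mm height at its edge. The fastener is at crop (305,257), and its slot runs from (300,300) to (312,212). Next I'll measure the fastener centre and slot angle, and refine the key pose.

```bash
cat > f.py <<'E'
from h import *
def ray(n,u,v):
    K,T,_=cam(n); Ti=np.linalg.inv(T)
    d=Ti[:3,:3]@np.array([(u-K[0,2])/K[0,0],-(v-K[1,2])/K[1,1],-1.]); return Ti[:3,3],d
def hit(n,u,v,P,N):
    c,d=ray(n,u,v); return c+d*((P-c)@N/(d@N))
def fast(n,p):
    d0,n0=dn(0); zax=R.from_euler('z',SY); g=cv2.cvtColor(p,cv2.COLOR_RGB2GRAY)
    P=sw(np.array([56.5,0,200])+15*n0); N=zax.apply(n0)
    # rectify: 0.25 mm/px patch of the bezel-top plane, a = across (slicer y), b = up slope
    A,B=np.meshgrid(np.arange(-45,45,.25),np.arange(-45,45,.25))
    X=sw((np.array([56.5,0,200])+14*n0)+A[...,None]*np.array([0,-1,0])+(158+B[...,None])*d0) # image right = -y, image down = down slope
    K,T,_=cam(n); q=(X@T[:3,:3].T+T[:3,3])*[1,-1,-1]; q=q@K.T
    im=cv2.remap(g,(q[...,0]/q[...,2]).astype(np.float32),(q[...,1]/q[...,2]).astype(np.float32),cv2.INTER_CUBIC)
    return im
if __name__=="__main__":
    ims=[]
    for n in("top","side"):
        im=fast(n,np.load(n+"2.npz")["p"]); ims.append(im)
        m=(im<60).astype(np.uint8); cs,_=cv2.findContours(m,cv2.RETR_EXTERNAL,cv2.CHAIN_APPROX_NONE)
        cs=max(cs,key=cv2.contourArea); (x,y),(a,b),t=cv2.fitEllipse(cs); print(n,"bezel right,down mm",(x/4-45).round(2) if hasattr(x,'round') else x/4-45,y/4-45,a/4,b/4)
        yy,xx=np.mgrid[:360,:360]; r=np.hypot(xx-x,yy-y)/4
        k=r<17; w=np.clip(np.percentile(im[k],75)-20-im[k].astype(float),0,None); X=np.c_[xx[k]-x,yy[k]-y]
        mu=(X*w[:,None]).sum(0)/w.sum(); C=((X-mu)*w[:,None]).T@(X-mu); e,V=np.linalg.eigh(C); v=V[:,1]*-np.sign(V[1,1])
        print("  slot mean offset mm",mu/4,"angle cw deg",np.degrees(np.arctan2(v[0],-v[1])))
    cv2.imwrite("pics/rect.png",np.hstack(ims))
    # key handle: dark pixels with height above the block
    for n in("top","side"):
        z=np.load(n+"2.npz"); c=cloud(n,z["d"]); b=R.from_euler('z',-np.radians(14.2)).apply(c-0 if 0 else c.reshape(-1,3)-[503,355.4,0])
        for nm,x0,w in(("key",50,25),("scr",-45,25)):
            k=(abs(b[:,0]-x0)<w)&(abs(b[:,1])<60)&(b[:,2]>76)&(b[:,2]<132); q=b[k]
            h=q[q[:,2]>np.percentile(q[:,2],85)-4]; print(n,nm,"lo",np.percentile(q,2,0).round(1),"hi",np.percentile(q,98,0).round(1),"top mid",((h.max(0)+h.min(0))/2).round(1),"yaw rel deg",np.degrees(np.polyfit(q[:,1],q[:,0],1)[0]).round(1),k.sum())
        k=(abs(b[:,2]-70)<4)&(abs(b[:,0])<110)&(abs(b[:,1])<75); bb=b[k][:,:2].astype(np.float32); print(" block rect",cv2.minAreaRect(bb), np.percentile(bb,[1,99],0).tolist())
E
python3 f.py
```

```text
Traceback (most recent call last):
  File "f.py", line 19, in <module>
    im=fast(n,np.load(n+"2.npz")["p"]); ims.append(im)
  File "f.py", line 12, in fast
    X=sw((np.array([56.5,0,200])+14*n0)+A[...,None]*np.array([0,-1,0])+(158+B[...,None])*d0) # image right = -y, image down = down slope
  File "h.py", line 18, in sw
    def sw(p): return R.from_euler('z',SY).apply(p)+SO           # slicer -> world
                      ~~~~~~~~~~~~~~~~~~~~~~~~~~^^^
  File "scipy/spatial/transform/_rotation.pyx", line 2580, in scipy.spatial.transform._rotation.Rotation.apply
ValueError: Expected input of shape (3,) or (P, 3), got (360, 360, 3).
```

```bash
sed -i "s/return R.from_euler('z',SY).apply(p)+SO /return np.asarray(p)@R.from_euler('z',SY).as_matrix().T+SO /" h.py
python3 f.py
```

```text
top bezel right,down mm 0.23485946655273438 0.8619232177734375 64.55010223388672 64.95885467529297
  slot mean offset mm [ 0.1721581  -0.06742019] angle cw deg 18.606154529309705
side bezel right,down mm -4.489688873291016 0.3327178955078125 61.06463623046875 65.27119445800781
  slot mean offset mm [2.34287842 0.95566338] angle cw deg 18.814406965117104
top key lo [ 41.7 -28.8  76.8] hi [ 55.   25.1 127. ] top mid [ 48.5  -1.3 125.7] yaw rel deg -0.4 242
top scr lo [-56.7 -48.3  79.3] hi [-35.4  43.5 105.4] top mid [-45.9  -1.6 103.5] yaw rel deg 0.0 394
 block rect ((-0.34528350830078125, -1.0320892333984375), (121.42677307128906, 191.7504425048828), 89.771240234375) [[-94.66542694091797, -60.27043022155762], [93.19235900878901, 58.5415689086914]]
side key lo [ 42.8 -22.   77.7] hi [ 55.5  29.9 125.4] top mid [ 49.6   1.5 123.3] yaw rel deg 3.0 509
side scr lo [-55.8 -40.1  77.9] hi [-34.5  49.8 103.4] top mid [-45.2   2.8 101.5] yaw rel deg 0.7 742
 block rect ((0.6900634765625, 0.7058639526367188), (191.0702667236328, 124.82056427001953), 0.11427916586399078) [[-93.5239158630371, -57.69713390350342], [93.65876327514648, 61.57114837646484]]
```

View pics/rect.png

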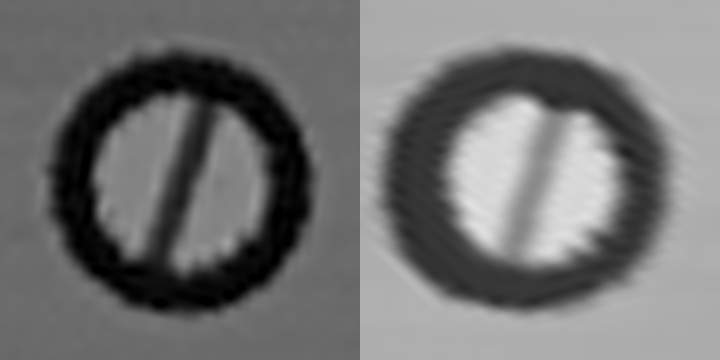

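The two rectified views agree: the slot is 18.7° clockwise. Next I'll work out waypoints to a pose over the key.

```bash
cat >> h.py <<'E'
BC=np.array([503.1,355.3,0]); BY=np.radians(14.2)
def bw(p): return np.asarray(p)@R.from_euler('z',BY).as_matrix().T+BC
KEYSPIN=-90-np.degrees(BY-SY)   # tool x along block +y
def plan(ws):
    p,r=pose()
    for q,t in ws:
        print(np.round(r.inv().apply(np.asarray(q)-p)/100,2).tolist(),np.round((r.inv()*t).as_rotvec()/np.radians(45),2).tolist()); p,r=np.asarray(q),t
E
python3 - <<'E'
from h import *
a=np.array([478,-218,439.]);b=bw([50,0,345])
tl=[8,0,0,0,0,0];sp=[0,-20,-45,-75,KEYSPIN,KEYSPIN]
plan([(a+(b-a)*(i+1)/6,tool(tl[i],sp[i])) for i in range(6)])
print(b,KEYSPIN,status.sense()["joints"].round(2))
d0,n0=dn(0); P=np.array([553.4,-104.5,284]); L=R.from_euler('z',-SY).apply(P-SO)-173*n0-[56.5,0,200]; print("tip e at shut",L@n0,"r",L@d0)
E
```

```text
[0.15, -0.93, 0.24] [-0.0, -0.49, -0.0]
[0.23, -0.95, 0.19] [0.03, -0.18, -0.44]
[0.56, -0.81, 0.16] [0.0, 0.0, -0.56]
[0.85, -0.49, 0.16] [0.0, 0.0, -0.67]
[0.98, -0.0, 0.16] [0.0, 0.0, -0.48]
[0.92, 0.36, 0.16] [0.0, 0.0, 0.0]
[551.57226749 367.56536929 345.        ] -96.45 [-0.71  0.22  1.56  0.45  1.04  0.56]
tip e at shut 10.395988056796423 r 149.6511692186666
```

```bash
python3 -m crank '[[0.05,-0.4,0.08,0,-0.18,0,0.4],[0.1,-0.7,0.16,0,-0.35,0,0.4],[0.15,-0.93,0.24,0,-0.49,0,0.4]]' | sed -n 2p
python3 -m crank '[[0.1,-0.4,0.08,0.01,-0.06,-0.15,0.4],[0.18,-0.7,0.14,0.02,-0.12,-0.3,0.4],[0.23,-0.95,0.19,0.03,-0.18,-0.44,0.4]]' | sed -n 2p
python3 -m crank '[[0.2,-0.3,0.05,0,0,-0.18,0.4],[0.4,-0.6,0.1,0,0,-0.37,0.4],[0.56,-0.81,0.16,0,0,-0.56,0.4]]' | sed -n 2p
python3 -m crank '[[0.25,-0.15,0.05,0,0,-0.18,0.4],[0.5,-0.3,0.1,0,0,-0.36,0.4],[0.7,-0.4,0.13,0,0,-0.54,0.4],[0.85,-0.49,0.16,0,0,-0.67,0.4]]' | sed -n 2p
python3 -m crank '[[0.35,0,0.05,0,0,-0.17,0.4],[0.7,0,0.1,0,0,-0.34,0.4],[0.98,0,0.16,0,0,-0.48,0.4]]' | sed -n 2p
python3 -m crank '[[0.3,0.12,0.05,0,0,0,0.4],[0.65,0.25,0.1,0,0,0,0.4],[0.92,0.36,0.16,0,0,0,0.4],[0.92,0.36,0.16,0,0,0,0.4]]'
python3 - <<'E'
from h import *
print(delta(bw([50,0,345]),tool(0,KEYSPIN)),delta(bw([50,0,252]),tool(0,KEYSPIN)))
E
```

```text
eef_pos: [490.5, -117.1, 423.1]
eef_pos: [503.0, -19.3, 407.1]
eef_pos: [514.8, 78.6, 391.1]
eef_pos: [527.2, 175.3, 374.7]
eef_pos: [539.1, 272.9, 358.6]
time_s: 7.85
eef_pos: [550.3, 372.1, 341.0]
ee_rot: [-0.001, 0.611, 0.792, -0.002]
force: [-0.1, -0.1, 0.4]
grip_width: 0.6
grip_force: 0.0
(array([-0.047,  0.001, -0.04 ]), array([-0.006,  0.001,  0.012])) (array([-0.046,  0.006,  0.89 ]), array([-0.006,  0.001,  0.012]))
```

```bash
python3 -m crank '[[-0.05,0,0.3,0,0,0.01,0.4],[-0.05,0,0.6,0,0,0.01,0.4],[-0.05,0,0.8,0,0,0.01,0.4],[-0.05,0,0.89,0,0,0.01,0.4],[-0.05,0,0.89,0,0,0.01,0.4]]' | sed -n '2,4p'
python3 -m crank '[[0,0,0,0,0,0,1],[0,0,0,0,0,0,1],[0,0,0,0,0,0,1],[0,0,0,0,0,0,1],[0,0,0,0,0,0,1],[0,0,0,0,0,0,1]]' 80
python3 - <<'E'
from h import *
p,r=pose(); print("TCP in block",R.from_euler('z',-BY).apply(p-BC), status.sense()["wrist_torque"])
p,d=capture("side"); cv2.imwrite("pics/k.png",cv2.resize(p[240:384,120:312,::-1],None,fx=3.5,fy=3.5,interpolation=cv2.INTER_CUBIC))
E
```

```text
eef_pos: [552.5, 363.1, 253.7]
ee_rot: [-0.001, 0.616, 0.788, -0.002]
force: [0.6, 0.1, 0.3]
time_s: 8.95
eef_pos: [553.2, 363.0, 256.2]
ee_rot: [0.0, 0.616, 0.788, -0.0]
force: [-1.4, -1.4, 6.0]
grip_width: 0.151
grip_force: 78.0
TCP in block [ 50.45726043  -4.86413296 256.18843629] [-0.03788837  0.19817608  0.04702989]
```

View pics/k.png

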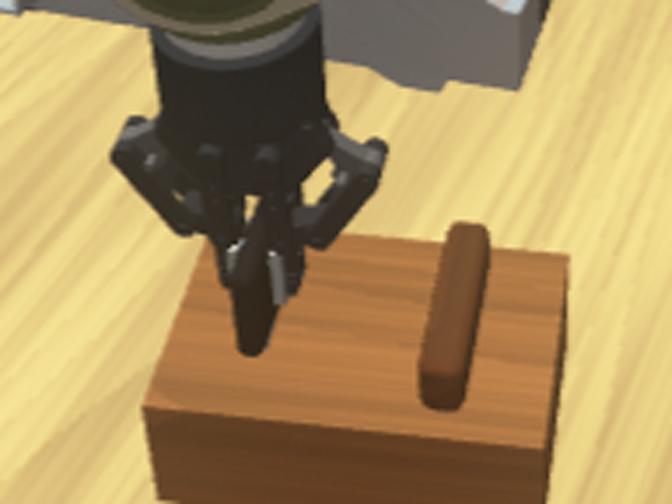

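The key is gripped in the middle of its handle at crop (258,280), and the block and scraper look undisturbed. I'll lift straight out and plan the path to the fastener.

```bash
cat >> h.py <<'E'
TIP=np.array([4.9,0,246.2]); SLOT=-180+18.7
def tcp(r,y,h,spin,tilt=30): # TCP for the key tip at r down the cover, y, h above the slot floor
    d0,n0=dn(0); Rt=tool(tilt,spin); P=sw(np.array([56.5,y,200])+r*d0+(4+h)*n0); return P-Rt.apply(TIP),Rt
E
python3 -m crank '[[0,0,-0.2,0,0,0,1],[0,0,-0.5,0,0,0,1],[0,0,-0.9,0,0,0,1],[0,0,-1,0,0,0,1]]' 100
python3 -m crank '[[0,0,-0.4,0,0,0,1],[0,0,-0.5,0,0,0,1]]'
python3 - <<'E'
from h import *
a,_=pose(); b,Rt=tcp(158.5,0,60,SLOT); print(b)
n=5; tl=[0,8,16,24,30]; sp=np.linspace(KEYSPIN,SLOT,n+1)[1:]
plan([(a+(b-a)*(i+1)/n,tool(tl[i],sp[i])) for i in range(n)])
E
```

```text
time_s: 9.4
eef_pos: [553.3, 363.1, 359.8]
ee_rot: [0.002, 0.616, 0.788, 0.002]
force: [0.2, -0.9, -0.3]
grip_width: 0.146
grip_force: 97.4
time_s: 9.6
eef_pos: [553.2, 363.1, 408.7]
ee_rot: [0.001, 0.616, 0.788, 0.002]
force: [-0.5, 0.3, 0.3]
grip_width: 0.153
grip_force: 97.5
[479.08403554 -55.62123753 391.71174543]
[-0.78, -0.35, 0.03] [0.01, 0.0, -0.29]
[-0.68, -0.51, 0.03] [-0.16, -0.08, -0.29]
[-0.54, -0.66, -0.0] [-0.14, -0.11, -0.29]
[-0.38, -0.76, -0.04] [-0.11, -0.14, -0.29]
[-0.21, -0.82, -0.07] [-0.06, -0.12, -0.29]
```

```bash
python3 -m crank '[[-0.35,-0.15,0.01,0,0,-0.1,1],[-0.6,-0.27,0.02,0,0,-0.2,1],[-0.78,-0.35,0.03,0.01,0,-0.29,1]]' | sed -n 2p
python3 -m crank '[[-0.25,-0.18,0.01,-0.05,-0.03,-0.1,1],[-0.5,-0.36,0.02,-0.1,-0.05,-0.2,1],[-0.68,-0.51,0.03,-0.16,-0.08,-0.29,1]]' | sed -n 2p
python3 -m crank '[[-0.2,-0.23,0,-0.05,-0.04,-0.1,1],[-0.4,-0.46,0,-0.1,-0.08,-0.2,1],[-0.54,-0.66,0,-0.14,-0.11,-0.29,1]]' | sed -n 2p
python3 -m crank '[[-0.13,-0.25,-0.01,-0.04,-0.05,-0.1,1],[-0.26,-0.5,-0.03,-0.08,-0.1,-0.2,1],[-0.38,-0.76,-0.04,-0.11,-0.14,-0.29,1]]' | sed -n 2p
python3 -m crank '[[-0.08,-0.3,-0.03,-0.02,-0.04,-0.1,1],[-0.15,-0.6,-0.05,-0.04,-0.08,-0.2,1],[-0.21,-0.82,-0.07,-0.06,-0.12,-0.29,1],[-0.21,-0.82,-0.07,-0.06,-0.12,-0.29,1],[-0.21,-0.82,-0.07,-0.06,-0.12,-0.29,1]]'
python3 - <<'E'
from h import *
b,Rt=tcp(158.5,0,60,SLOT); print(delta(b,Rt)); print(delta(*tcp(158.5,0,25,SLOT)),status.sense()["joints"].round(2))
E
```

```text
eef_pos: [537.8, 277.5, 401.1]
eef_pos: [523.3, 193.6, 398.5]
eef_pos: [507.7, 110.0, 395.5]
eef_pos: [492.4, 26.7, 392.7]
time_s: 11.3
eef_pos: [478.3, -56.0, 389.6]
ee_rot: [0.247, 0.09, 0.963, 0.058]
force: [1.0, -0.0, -1.2]
grip_width: 0.149
grip_force: 97.7
(array([-0.016,  0.008, -0.014]), array([-0.003, -0.012,  0.004]))
(array([-0.02 ,  0.009,  0.336]), array([-0.003, -0.012,  0.004])) [-0.41  0.15  1.77  0.36  0.8  -1.99]
```

```bash
python3 -m crank '[[-0.01,0.01,0.15,0,-0.01,0,1],[-0.02,0.01,0.3,0,-0.01,0,1],[-0.02,0.01,0.34,0,-0.01,0,1],[-0.02,0.01,0.34,0,-0.01,0,1]]' | sed -n '2,4p'
python3 - <<'E'
from h import *
print(delta(*tcp(158.5,0,25,SLOT)))
ims=[]
for n in("side","top"):
    p,d=capture(n); np.savez(f"{n}3.npz",p=p,d=d)
    u,v=proj(n,sw([-90,0,150])).astype(int); u0,v0=u-30,v-36
    print(n,"crop origin",u0,v0)
    im=cv2.resize(p[v0:v0+72,u0:u0+60,::-1],None,fx=6.6,fy=6.6,interpolation=cv2.INTER_CUBIC); ims.append(im)
    pr,Rr=pose()
    for nm,o in(("tip",[0,0,0]),("blade L",[-16,0,0]),("blade R",[16,0,0]),("shoulder",[0,0,-60]),("shL",[-28,0,-60]),("shR",[28,0,-60]),("top",[0,0,-115])):
        q=proj(n,pr+Rr.apply(TIP+o)); print("  ",nm,((q-[u0,v0]+.5)*6.6).round(0))
    d0,n0=dn(0)
    print("  slotfloor",((proj(n,sw(np.array([56.5,0,200])+158*d0+4*n0))-[u0,v0]+.5)*6.6).round(0))
cv2.imwrite("pics/ins.png",np.hstack(ims))
E
```

```text
eef_pos: [497.0, -52.2, 361.2]
ee_rot: [0.251, 0.089, 0.962, 0.058]
force: [-0.7, 0.3, -0.3]
(array([ 0.002, -0.01 , -0.005]), array([-0.001, -0.003,  0.008]))
side crop origin 220 138
   tip [216. 257.]
   blade L [184. 228.]
   blade R [248. 287.]
   shoulder [297. 139.]
   shL [240.  87.]
   shR [355. 192.]
   top [376.  24.]
  slotfloor [184. 304.]
top crop origin 235 119
   tip [207. 261.]
   blade L [214. 219.]
   blade R [200. 302.]
   shoulder [227. 298.]
   shL [240. 221.]
   shR [214. 374.]
   top [246. 336.]
  slotfloor [200. 246.]
```

View pics/ins.png

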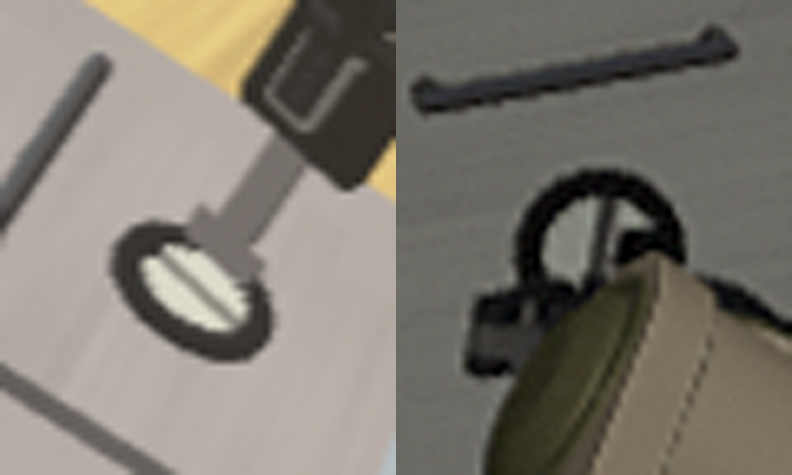

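In the side view (left half) the blade tip edge runs from (188,230) to (245,280), parallel to the slot and about 25 mm above it. The slot runs from (163,262) to (240,325). The two cameras disagree by about 2 mm across the slot, so I'll take the middle and feel my way in.

Run:
```python
from h import *
for h in (13,8,4,1): print(h,delta(*tcp(158.3,.7,h,SLOT)))
```

```text
13 (array([ 0.006, -0.   ,  0.124]), array([-0.002,  0.   ,  0.008]))
8 (array([ 0.006, -0.   ,  0.174]), array([-0.002,  0.   ,  0.008]))
4 (array([ 0.006, -0.   ,  0.214]), array([-0.002,  0.   ,  0.008]))
1 (array([ 0.006, -0.   ,  0.244]), array([-0.002,  0.   ,  0.008]))
```

```bash
python3 -m crank '[[0,0,0.08,0,0,0,1],[0,0,0.12,0,0,0,1],[0,0,0.12,0,0,0,1]]' | sed -n 4p;  python3 -m crank '[[0,0,0.02,0,0,0,1],[0,0,0.04,0,0,0,1],[0,0,0.05,0,0,0,1],[0,0,0.05,0,0,0,1]]'
python3 - <<'E'
from h import *
print(delta(*tcp(158.3,.7,8,SLOT)), status.sense()["wrist_torque"])
E
```

```text
force: [0.2, -0.5, -1.8]
time_s: 12.5
eef_pos: [505.3, -51.9, 346.9]
ee_rot: [0.252, 0.09, 0.962, 0.058]
force: [-1.0, -1.2, -1.3]
grip_width: 0.152
grip_force: 97.7
(array([ 0.005,  0.005, -0.001]), array([-0.002, -0.   ,  0.007])) [-0.00665586  0.29421235 -0.00340742]
```

```bash
python3 -m crank '[[0,0,0.02,0,0,0,1],[0,0,0.04,0,0,0,1],[0,0,0.05,0,0,0,1],[0,0,0.05,0,0,0,1]]' | sed -n 4p;  python3 -m crank '[[0,0,0.01,0,0,0,1],[0,0,0.02,0,0,0,1],[0,0,0.03,0,0,0,1],[0,0,0.03,0,0,0,1]]'
python3 - <<'E'
from h import *
print(delta(*tcp(158.3,.7,0,SLOT)), status.sense()["wrist_torque"])
E
```

```text
force: [0.7, -0.0, -0.8]
time_s: 13.3
eef_pos: [509.3, -51.4, 340.3]
ee_rot: [0.252, 0.089, 0.962, 0.058]
force: [-2.9, 0.2, 2.5]
grip_width: 0.151
grip_force: 98.5
(array([0.006, 0.004, 0.002]), array([-0.002,  0.   ,  0.008])) [-0.05637212  0.5416032  -0.00456266]
```

Run:
```python
from h import *
for a in (30,40,50,58): print(a,delta(*tcp(158.3,.7,.7,-180+a)))
plan([tcp(158.3,.7,.7,-180+50),tcp(158.3,.7,.7,-180+75),tcp(158.3,.7,.7,-180+90),tcp(158.3,.7,.7,-180+98)])
```

```text
30 (array([ 0.007, -0.005, -0.005]), array([-0.002,  0.   ,  0.259]))
40 (array([ 0.01 , -0.014, -0.005]), array([-0.002,  0.001,  0.481]))
50 (array([ 0.014, -0.021, -0.005]), array([-0.002,  0.001,  0.703]))
58 (array([ 0.018, -0.027, -0.005]), array([-0.002,  0.001,  0.881]))
[0.01, -0.02, -0.0] [-0.0, 0.0, 0.7]
[0.0, -0.02, -0.0] [-0.0, 0.0, 0.56]
[0.0, -0.01, 0.0] [-0.0, 0.0, 0.33]
[0.0, -0.01, -0.0] [-0.0, -0.0, 0.18]
```

```bash
python3 -m crank '[[0.003,0,-0.005,0,0,0.1,1],[0.006,-0.004,-0.005,0,0,0.2,1],[0.008,-0.008,-0.005,0,0,0.3,1],[0.009,-0.012,-0.005,0,0,0.4,1],[0.01,-0.015,-0.005,0,0,0.5,1],[0.012,-0.018,-0.005,0,0,0.6,1],[0.014,-0.021,-0.005,0,0,0.7,1]]' 110
python3 - <<'E'
from h import *
s=status.sense(); p,r=pose(); print("torque in tool axes",r.inv().apply(s["wrist_torque"]),"F",r.inv().apply(s["force"]))
plan([tcp(158.3,.7,.7,-180+75),tcp(158.3,.7,.7,-180+90),tcp(158.3,.7,.7,-180+98)])
E
```

```text
time_s: 14.0
eef_pos: [507.6, -53.2, 339.6]
ee_rot: [0.227, 0.349, 0.901, 0.124]
force: [1.0, -0.5, -0.3]
grip_width: 0.152
grip_force: 107.0
torque in tool axes [ 0.08979256  0.08422613 -0.15525468] F [-0.96339755  0.10062648  0.72200003]
[0.0, -0.02, -0.0] [-0.0, 0.0, 0.56]
[0.0, -0.01, 0.0] [-0.0, 0.0, 0.33]
[0.0, -0.01, -0.0] [-0.0, -0.0, 0.18]
```

```bash
python3 -m crank '[[0,-0.003,0,0,0,0.1,1],[0,-0.006,0,0,0,0.2,1],[0,-0.009,0,0,0,0.3,1],[0,-0.012,0,0,0,0.4,1],[0,-0.015,0,0,0,0.5,1],[0,-0.017,0,0,0,0.56,1]]' | sed -n '1,4p'
python3 -m crank '[[0,-0.003,0,0,0,0.1,1],[0,-0.006,0,0,0,0.2,1],[0,-0.01,0,0,0,0.33,1]]' | sed -n '1,4p'
cat > t.py <<'E'
from h import *
s=status.sense(); p,r=pose(); print("torque in tool axes",r.inv().apply(s["wrist_torque"]).round(3),"F",r.inv().apply(s["force"]).round(2))
x=R.from_euler('z',-SY).apply(r.apply([1,0,0])); d0,n0=dn(0); print("key angle cw", np.degrees(np.arctan2(x@np.array([0,-1,0]),-(x@d0)))%180)
L=R.from_euler('z',-SY).apply(p+r.apply(TIP)-SO)-[56.5,0,200]; print("tip r,y,h",L@d0,L[1],L@n0-4)
E
python3 t.py
```

```text
time_s: 14.6
eef_pos: [506.5, -54.5, 338.8]
ee_rot: [0.194, 0.537, 0.803, 0.17]
force: [-1.4, -0.7, -0.2]
time_s: 14.9
eef_pos: [505.6, -54.8, 338.2]
ee_rot: [0.17, 0.636, 0.727, 0.194]
force: [-2.2, -0.3, 0.7]
torque in tool axes [ 0.792 -0.037 -0.153] F [-0.04 -1.57 -1.68]
key angle cw 90.07945020528712
tip r,y,h 158.14784820393945 0.16442030914785696 0.4765001633563015
```

Torque is steady at the fastener's friction level. I'll take up the key's play to the stop.

```bash
python3 -m crank '[[0,-0.003,0,0,0,0.06,1],[0,-0.006,0,0,0,0.12,1],[0,-0.006,0,0,0,0.15,1],[0,-0.006,0,0,0,0.15,1]]' | sed -n '1,4p'; python3 t.py
python3 -m crank '[[0,-0.001,0,0,0,0.03,1],[0,-0.002,0,0,0,0.06,1],[0,-0.002,0,0,0,0.06,1]]' | sed -n '1,4p'; python3 t.py
```

```text
time_s: 15.3
eef_pos: [505.1, -54.9, 337.9]
ee_rot: [0.159, 0.677, 0.69, 0.203]
force: [-2.7, -1.0, -0.4]
torque in tool axes [ 0.839 -0.117 -0.134] F [-0.93 -2.56 -1.01]
key angle cw 96.6374536088379
tip r,y,h 158.1291480153805 0.1546052494028001 0.4647524794959983
time_s: 15.6
eef_pos: [504.9, -54.8, 337.8]
ee_rot: [0.154, 0.693, 0.673, 0.207]
force: [-4.7, -0.4, 0.9]
torque in tool axes [ 1.093 -0.286 -0.233] F [-0.37 -3.66 -3.1 ]
key angle cw 99.38348164795032
tip r,y,h 158.04035648133845 0.17859804961269338 0.4807181030526806
```

```bash
python3 -m crank '[[0,-0.002,0,0,0,0.04,1],[0,-0.003,0,0,0,0.07,1],[0,-0.003,0,0,0,0.07,1]]' | sed -n '1p'; python3 t.py
python3 -m crank '[[0,-0.002,0,0,0,0.04,1],[0,-0.003,0,0,0,0.07,1],[0,-0.003,0,0,0,0.07,1]]' | sed -n '1p'; python3 t.py
```

```text
time_s: 15.9
torque in tool axes [ 1.188 -0.367 -0.763] F [-1.61 -4.39 -1.88]
key angle cw 102.45925058983023
tip r,y,h 158.01671663698173 0.14163253529397757 0.48068864615939866
time_s: 16.2
torque in tool axes [ 1.171 -0.435 -1.485] F [-1.19 -2.83 -1.18]
key angle cw 105.5665994099491
tip r,y,h 157.98269639701198 0.10058119356559102 0.5212843032482599
```

```bash
python3 -m crank '[[0,0.004,0,0,0,-0.1,1],[0,0.008,0,0,0,-0.2,1],[0,0.011,0,0,0,-0.28,1],[0,0.011,0,0,0,-0.28,1]]' | sed -n '1p'; python3 t.py
```

```text
time_s: 16.6
torque in tool axes [ 0.351 -0.03  -0.007] F [-0.17 -0.75  1.24]
key angle cw 93.14718884422112
tip r,y,h 157.04895787677336 -0.15141349654955585 0.5867650592176972
```

Torque is back to zero, in the middle of the play. I'll withdraw along the axis and check the slot.

```bash
python3 -m crank '[[0,0,-0.1,0,0,0,1],[0,0,-0.3,0,0,0,1],[0,0,-0.7,0,0,0,1],[0,0,-1,0,0,0,1],[0,0,-1,0,0,0,1]]' | sed -n '1,4p'
python3 - <<'E'
from h import *
a,_=pose(); b=bw([50.5,-4.9,409]); n=5
tl=[22,14,6,0,0]; sp=[-88,-90,-93,KEYSPIN,KEYSPIN]
plan([(a+(b-a)*(i+1)/n,tool(tl[i],sp[i])) for i in range(n)]); print(status.sense()["joints"].round(2))
E
```

```text
time_s: 17.1
eef_pos: [455.0, -61.6, 429.1]
ee_rot: [0.169, 0.655, 0.709, 0.2]
force: [-0.1, -0.6, -0.6]
[0.83, 0.2, 0.19] [0.19, -0.0, -0.02]
[0.82, 0.24, 0.15] [0.18, -0.0, -0.04]
[0.81, 0.29, 0.11] [0.18, 0.0, -0.07]
[0.8, 0.35, 0.07] [0.13, 0.01, -0.08]
[0.77, 0.4, 0.04] [0.0, 0.0, 0.0]
[-0.44  0.07  1.76  0.36  0.88 -0.69]
```

```bash
python3 -m crank '[[0.3,0.07,0.07,0.07,0,-0.01,1],[0.6,0.14,0.13,0.13,0,-0.02,1],[0.83,0.2,0.19,0.19,0,-0.02,1]]' | sed -n 2p
python3 -m crank '[[0.3,0.09,0.05,0.07,0,-0.01,1],[0.6,0.17,0.1,0.13,0,-0.02,1],[0.82,0.24,0.15,0.18,0,-0.04,1]]' | sed -n 2p
python3 - <<'E'
import sys; sys.argv=['x']
from h import *
import f
ims=[]
for n in("top","side"):
    p,d=capture(n); np.savez(f"{n}4.npz",p=p,d=d); im=f.fast(n,p); ims.append(im)
    yy,xx=np.mgrid[:360,:360]; x,y=(181,182) if n=="top" else (172,181)
    k=np.hypot(xx-x,yy-y)/4<17; w=np.clip(np.percentile(im[k],75)-20-im[k].astype(float),0,None); X=np.c_[xx[k]-x,yy[k]-y]
    mu=(X*w[:,None]).sum(0)/w.sum(); C=((X-mu)*w[:,None]).T@(X-mu); e,V=np.linalg.eigh(C); v=V[:,1]; print(n,"slot cw deg",np.degrees(np.arctan2(v[0],-v[1]))%180)
# key in hand: side crop
c,_=pose(); u,v=proj("side",c+R.identity().apply(pose()[1].apply(TIP-[0,0,60]))).astype(int); p=np.load("side4.npz")["p"]
print(u,v)
cr=p[max(v-60,0):v+60,max(u-60,0):u+60,::-1]
cv2.imwrite("pics/chk.png",np.hstack([cv2.cvtColor(ims[0],cv2.COLOR_GRAY2BGR),cv2.resize(cr,(360,360),interpolation=cv2.INTER_CUBIC)]))
E
```

```text
eef_pos: [475.4, 25.0, 420.3]
eef_pos: [494.8, 109.9, 416.5]
top slot cw deg 90.14761026809741
side slot cw deg 86.5437408759909
257 182
```

View pics/chk.png

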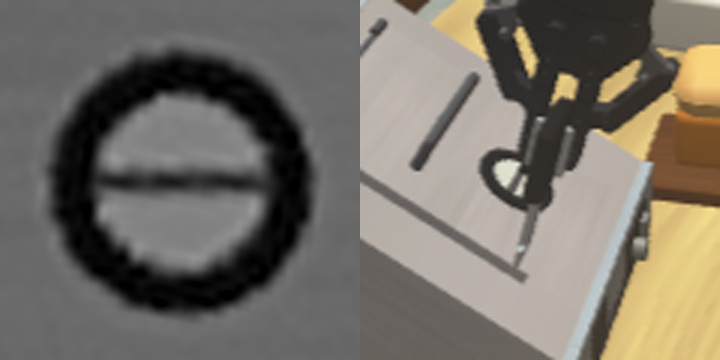

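The top view shows the slot across the slope at 90.1°, so the fastener is locked at its stop. The key is still held straight in the fingers. Now back to the block.

```bash
python3 -m crank '[[0.3,0.1,0.04,0.07,0,-0.02,1],[0.6,0.2,0.08,0.13,0,-0.05,1],[0.81,0.29,0.11,0.18,0,-0.07,1]]' | sed -n 2p
python3 -m crank '[[0.3,0.12,0.02,0.05,0,-0.03,1],[0.6,0.24,0.05,0.1,0.01,-0.06,1],[0.8,0.35,0.07,0.13,0.01,-0.08,1]]' | sed -n 2p
python3 -m crank '[[0.3,0.15,0.01,0,0,0,1],[0.6,0.3,0.03,0,0,0,1],[0.77,0.4,0.04,0,0,0,1],[0.77,0.4,0.04,0,0,0,1],[0.77,0.4,0.04,0,0,0,1]]' | sed -n 2,4p
cat > b.py <<'E'
from h import *
print("to home",delta(bw([50.46,-4.86,256.2]),tool(0,KEYSPIN)))
p,r=pose(); print("tip in block",(R.from_euler('z',-BY).apply(p+r.apply(TIP)-BC)).round(1), "F",status.sense()["force"].round(1))
E
python3 b.py
python3 - <<'E'
from h import *
# key in hand, seen from above/side by depth: lowest steel, in the tool frame
for n in("side","top"):
    p,d=capture(n); c=cloud(n,d).reshape(-1,3); pr,r=pose(); L=r.inv().apply(c-pr)-TIP
    k=(abs(L[:,0])<40)&(abs(L[:,1])<15)&(L[:,2]>-58)&(L[:,2]<8); q=L[k]
    if len(q)>10: 
        for z0,z1 in((-58,-25),(-12,6)):
            s=q[(q[:,2]>z0)&(q[:,2]<z1)]
            if len(s)>5: print(n,z0,z1,len(s),"x",np.percentile(s[:,0],[3,97]).round(1),"y",np.percentile(s[:,1],[10,50,90]).round(1),"zmax",np.percentile(s[:,2],98).round(1))
        if len(q)>20: print("  yaw deg",np.degrees(np.polyfit(q[:,0],q[:,1],1)[0]).round(1))
E
```

```text
eef_pos: [514.6, 193.5, 413.2]
eef_pos: [534.7, 278.9, 409.2]
eef_pos: [554.4, 361.7, 405.2]
ee_rot: [-0.006, 0.614, 0.789, -0.003]
force: [0.1, 0.1, -0.9]
to home (array([0.007, 0.008, 1.49 ]), array([-0.014, -0.007,  0.001]))
tip in block [ 48.6  -0.2 159. ] F [ 0.1  0.1 -0.9]
side -58 -25 87 x [-5.5 10.6] y [-2.1 -1.3  2.4] zmax -25.6
side -12 6 42 x [-12.6  18.2] y [-1.1 -0.5  2. ] zmax 1.7
  yaw deg 5.5
top -58 -25 11 x [-8.9 -4.2] y [-3.2 -1.5  1.7] zmax -28.6
top -12 6 15 x [-16.1   2.8] y [-2.2 -0.9  0.6] zmax 2.5
  yaw deg -6.4
```

```bash
python3 -m crank '[[0.01,0.01,0.3,-0.014,-0.007,0,1],[0.01,0.01,0.6,-0.014,-0.007,0,1],[0.01,0.01,0.8,-0.014,-0.007,0,1],[0.01,0.01,0.8,-0.014,-0.007,0,1]]' | sed -n 4p; python3 b.py
```

```text
force: [-0.2, -0.1, -1.4]
to home (array([ 0.006, -0.002,  0.669]), array([-0.006,  0.001,  0.   ]))
tip in block [49.8 -0.7 76.9] F [-0.2 -0.1 -1.4]
```

```bash
python3 -m crank '[[0.005,0,0.05,-0.005,0,0,1],[0.005,0,0.1,-0.005,0,0,1],[0.005,0,0.14,-0.005,0,0,1],[0.005,0,0.14,-0.005,0,0,1]]' | sed -n 4p; python3 -m crank '[[0,0,0.1,0,0,0,1],[0,0,0.2,0,0,0,1],[0,0,0.3,0,0,0,1],[0,0,0.4,0,0,0,1],[0,0,0.46,0,0,0,1],[0,0,0.46,0,0,0,1]]' | sed -n 1,4p; python3 b.py
```

```text
force: [-0.9, -0.5, 0.5]
time_s: 20.4
eef_pos: [553.5, 364.1, 264.5]
ee_rot: [0.0, 0.614, 0.79, 0.0]
force: [-6.0, -0.7, -4.2]
to home (array([-0.01 , -0.006,  0.083]), array([0.001, 0.   , 0.002]))
tip in block [51.2  1.  18.3] F [-6.  -0.7 -4.2]
```

```bash
python3 -m crank '[[-0.01,-0.005,0.03,0,0,0,1],[-0.01,-0.005,0.06,0,0,0,1],[-0.01,-0.005,0.08,0,0,0,1],[-0.01,-0.005,0.08,0,0,0,1]]' | sed -n 1,4p; python3 b.py;  python3 -m crank '[[0,0,0.01,0,0,0,1],[0,0,0.02,0,0,0,1],[0,0,0.02,0,0,0,1]]' | sed -n 1,4p; python3 b.py
```

```text
time_s: 20.8
eef_pos: [553.4, 363.1, 257.8]
ee_rot: [0.001, 0.614, 0.79, 0.001]
force: [-5.9, -1.5, -0.2]
to home (array([-0.001, -0.003,  0.016]), array([0.003, 0.   , 0.003]))
tip in block [51.3  0.1 11.6] F [-5.9 -1.5 -0.2]
time_s: 21.1
eef_pos: [553.4, 363.1, 256.3]
ee_rot: [0.001, 0.613, 0.79, 0.001]
force: [-7.6, -2.4, 3.7]
to home (array([-0.001, -0.002,  0.001]), array([0.003, 0.   , 0.003]))
tip in block [51.3  0.1 10.1] F [-7.6 -2.4  3.7]
```

```bash
python3 -m crank '[[0,0,0.01,0,0,0,1],[0,0,0.02,0,0,0,1],[0,0,0.02,0,0,0,1]]' | sed -n 2,4p; python3 -m crank '[[0,0,0,0,0,0,0.4],[0,0,0,0,0,0,0.4],[0,0,0,0,0,0,0.4],[0,0,0,0,0,0,0.4]]' | sed -n 2,5p; python3 b.py
python3 -m crank '[[0,0,-0.2,0,0,0,0.4],[0,0,-0.6,0,0,0,0.4],[0,0,-1,0,0,0,0.4],[0,0,-1,0,0,0,0.4]]' | sed -n 2p;python3 -m crank '[[-0.3,0,-0.2,0,0,0,0.4],[-0.7,0,-0.5,0,0,0,0.4],[-1,0,-0.6,0,0,0,0.4],[-1,0,-0.6,0,0,0,0.4]]' | sed -n 2p;python3 -m crank '[[-0.3,0,-0.2,0,0,0,0.4],[-0.7,0,-0.5,0,0,0,0.4],[-1,0,-0.6,0,0,0,0.4],[-1,0,-0.6,0,0,0,0.4]]' | sed -n 2p
```

```text
eef_pos: [553.3, 363.2, 256.2]
ee_rot: [0.001, 0.613, 0.79, 0.001]
force: [-13.2, -4.5, 15.6]
eef_pos: [554.1, 363.0, 253.8]
ee_rot: [0.001, 0.614, 0.79, 0.002]
force: [-0.5, 0.6, 0.6]
grip_width: 0.604
to home (array([ 0.002, -0.008, -0.024]), array([ 0.006, -0.   ,  0.002]))
tip in block [52.5 -0.1  7.6] F [-0.5  0.6  0.6]
eef_pos: [553.8, 363.1, 360.1]
eef_pos: [579.0, 262.9, 415.2]
eef_pos: [603.2, 166.5, 474.4]
```

Run:
```python
from h import *
ims=[]
for n in("side","top"):
    p,d=capture(n); ims.append(p[:,:,::-1]); c=cloud(n,d)
    b=R.from_euler('z',-np.radians(14.2)).apply(c.reshape(-1,3)-[503,355.4,0])
    k=(abs(b[:,0]-50)<25)&(abs(b[:,1])<60)&(b[:,2]>76)&(b[:,2]<140); q=b[k]; print(n,"key lo",np.percentile(q,2,0).round(1),"hi",np.percentile(q,98,0).round(1),"yaw",np.degrees(np.polyfit(q[:,1],q[:,0],1)[0]).round(1),k.sum())
cv2.imwrite("pics/end.png",cv2.resize(np.vstack([ims[0][60:384,60:460],ims[1][0:290,60:460]]),None,fx=.95,fy=.95))
```

```text
side key lo [ 44.7 -20.9  77.3] hi [ 57.6  29.8 125.9] yaw 3.1 509
top key lo [ 43.7 -13.   79.9] hi [ 57.7  25.2 127.1] yaw -4.0 148
```

View pics/end.png

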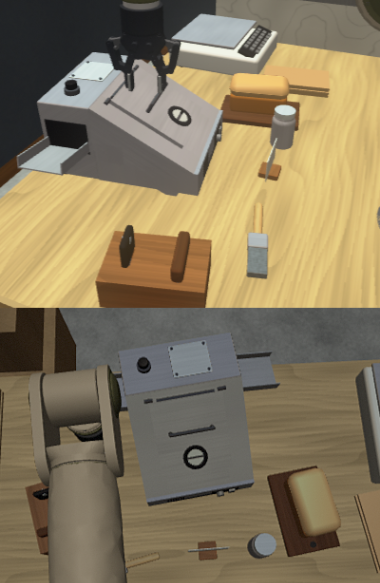

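The key stands upright at its original height (125.9 mm against 125.4 mm at the start). The fastener slot lies across the slope at (195,457), the cover is shut, and the other items haven't moved. The arm is clear of everything, so I'll hand the job in.

```bash
python3 -c "
from rig import ticket,status
print(status.sense()['time_s']); print(ticket.finish_job())"
```

```text
23.1
the job is handed in; nothing more can be done
None
```

The job is handed in at 23.1 s: the cover is shut, the fastener is turned to its stop (slot measured at 90°), the key is back upright and fully home in its slot, and the scraper, loaf, shaker, brush and card were not touched.

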